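# Open the checking fixture and hold the offset lever level above its posts

### The arm

A 7-joint arm with a two-finger parallel gripper is mounted at the origin on the work surface. World frame = base frame: x ahead of the robot, y to its left, z up, the work surface at z = 0. Lengths are in mm, angles in rad, forces in N, time in s.
With the tool pointing down it reaches from about 425 to 950 mm from the base axis. Payload 16.7 kg.
Tool frame: the origin (TCP) lies at the very end of the fingers, on their centre line; the grasp point (between the pads) lies 19 mm behind it; y points along the fingers, z is the direction in which the jaws open and shut, and the axes are right-handed (so a half turn about y gives the same grasp; the last joint's range is limited). The gripper opens to 94 mm and grips with 3 to 60 N. Pads are 16 mm wide; open, the fingers measure 119 mm over their backs; the gripper's body (75 mm by 177 mm) begins 78 mm behind the grasp point.
Start: joints at [1.141, 0.426, 0.074, 1.606, -0.034, 1.111, -0.067], TCP at [186.38, -648.719, 205.467] pointing down, gripper open.
Joint ranges: [-2.85, 2.85], [-0.5, 2.14], [-1.23, 1.37], [0.21, 2.46], [-1.02, 4.16], [0.16, 2.05], [-2.73, 2.73]. Speed limits (rad/s): [1.89, 1.89, 2.39, 2.39, 3.01, 3.01, 3.01].

### API

Orientations are given as a unit quaternion [w, x, y, z].
In Python, from workcell import arm gives the robot as it stands. The module is installed in compiled form; this text tells all that it offers.
- The arm moves only by the tool arm_command, never from a script. Its argument "steps" is text: rows parted by semicolons, each of 7 numbers parted by spaces: the shift along the world's x, y, z in mm, then the turn, a rotation vector about the world's x, y, z in degrees, then the closure, from 0 (fully open) to 1 (shut). In form: x y z wx wy wz jaw; .... A call has 1 to 10 rows; each row shifts and turns the commanded pose from where the row before left it; what a row does not reach is not made up. A row lasts 1/8 s, in which the tool goes at most 62.5 mm and 10.7 degrees, less where a joint would pass 70% of its speed; a pose out of reach is approached as far as the arm can. A call is refused whole if a number of a shift passes 62.5 or a number of a turn 10.7, either way. A call with a gripper value outside its range is refused whole. The fingers move at their own pace and stop on an object; the grip force is fixed at half the most. Time passes only in rows, so rows that do not move let the fingers close. It gives the time, the measured TCP pose, the force and the opening at its end, in the units of the state.
- arm.state(): the state, without advancing time (a new reading comes with each control period).
- arm.capture(name): name is "scene" or "side" or "wrist"; returns a dict with "frame" (420x560x3 uint8, red, green, blue), "fov_y" (degrees; the focal length in pixels is half the picture's height over the tangent of half this angle, whatever the lens; pixels are square), "cx", "cy" (the principal point, pixels), "origin" and "rotation" of the camera in the world. Camera axes: x right, y down, z forward; pixel columns grow to the right and rows downward; lengths in mm; the calibration is good to about 2 mm. A picture is of the moment at which its call begins. There is no depth.
- arm.finish_job(): hands the job in, once; it reports no verdict.
The state is a dict: "t": time; "q": joint angles; "joint_velocities": joint speeds; "effort": joint torques, N m; "position": TCP position; "tcp_rot": TCP orientation; "ft_force": force on the tool from outside, world axes, zero at the start; "moment": the same for the moment, N m; "finger_gap": finger opening in mm.
Only numpy, scipy, OpenCV 4.12 (cv2) and the standard library are available. Lean on these libraries where they do the work, as an engineer would, in place of code of your own. Each camera call takes 0.05 s, during which the arm holds its last target. There are 200 camera calls.

### The job

First swing the clear cover of the checking fixture open and set it gently back on its stop without letting it drop. Then grip the offset lever (the steel arm with one big and one small boss) at its balance point, carry it over the open fixture and hold it level with the big bore straight above the thick post and the small bore straight above the thin post, its underside about 50 mm above the post tops; finish still holding it there, touching nothing with it. Leave the other things on the bench alone.

Things in the scene. Friction and masses are not known exactly. Their poses are not given: they have to be found in the camera images.
- fixture: checking fixture: grey open-topped metal box fixed to the bench, 290 long (x), 160 wide (y), walls 7 thick, 70 high, shut by a clear hinged cover. Origin: centre of underside; y points to the cover's handle side, the hinge is on the -y long wall. Inside on its middle line a thick post at x = -95 and a thin one at x = +95. Its x is within 20 degrees of world x; it stands to the robot's right (mm)
- post_big (a point): centre of the top of the thick post (16 diameter), 60 above the bench (10 below the box's rim). Axes as the fixture's (mm)
- post_small (a point): centre of the top of the thin post (8 diameter), 60 above the bench. Axes as the fixture's (mm)
- cover (a joint): angle of the clear cover (rad): 0 shut, 1.95 on its stop, leaning past upright away from the box. 0.35 kg, 160 from hinge to free edge, 8 thick frame, nearly frictionless hinge: let go below about 1.5 it falls shut, beyond about 1.6 it falls on to the stop (sizes in mm)
- cover_hinge (a point): middle of the cover's hinge line, 80 from the box's middle line towards -y of the fixture, 70 above the bench; hinge line runs along its x (the fixture's x) (mm)
- cover_handle (a point): centre of the cover's handle: black round bar, 14 diameter, 40 long, parallel to the hinge, on a 10 wide stem off the middle of the free edge (23 gap), 190 from the hinge line, 4 above the hinge plane. 74 above bench shut, about 245 open; free space below. Pinched across its flat ends (along fixture x) it turns between the pads as the cover swings. Its frame turns with the cover, x along bar (mm)
- lever: the offset lever, loose on the bench, plain steel, 0.5 to 0.8 kg: a square arm 16 wide, 16 high (14 to 30 above its underside) joins a big round boss (48 diameter, 40 high, 19 bore) to a small one (27 diameter, 40 high, 11 bore), 190 between bore axes; lies on both bosses. Origin: centre of the big boss's underside; x along the arm to the small boss, z up (mm)
- lever_balance (a point): the lever's balance point (centre of mass along its length): on the centre line of the arm, 59 from the big boss's axis, so much nearer the big boss than mid-arm, and 22 above the lever's underside. Axes as the lever's (mm)
- bore_big (a point): centre of the big bore at the lever's underside (the lever's origin) (mm)
- bore_small (a point): centre of the small bore at the lever's underside, 190 along the lever's x (mm)
- link: bystander: flat straight steel link, 148 long, 28 wide, 12 thick, two equal round ends, no tall boss; origin centre of underside (mm); to be left alone
- vblock: bystander: dark steel V-block 60 x 45 x 38; origin centre of underside (mm); to be left alone
- driver: bystander: screwdriver with a black handle lying on the bench; origin on its underside (mm); to be left alone
- micrometer: bystander: micrometer lying on its side, grey bow, about 140 long; origin at the spindle line, underside (mm); to be left alone
- clampbar: bystander: dark steel clamp bar 110 x 18 x 14 with an upright thumb screw at one end, 52 high; origin centre of underside (mm); to be left alone
- plug: bystander: upright steel plug gauge, 24 diameter, 55 high; origin centre of underside (mm); to be left alone
Not all that is in view belongs to the job. What is meant by the lever is not orange or yellow, and is the larger of those in its own colour.

How it is judged:
By the outcome, as a careful person would: the job done as asked, in the order asked, and still so for the second after the job is handed in, while the arm keeps its last pose, push and grip.
It also fails if it takes over 66 s, if anything falls off the work surface, if the arm or the gripper's body presses on something with over 40 N, if the wrist force passes 120 N, or if a joint passes its speed limit or range.

## Working session

There is one attempt and no reset: what is moved stays moved. The work goes in short steps, Python scripts to look and compute and a tool call to move; the robot and the scene stay as the last step left them, time stands still between calls to the robot, and variables do not carry over. Pictures are saved under pics/ and viewed, about 8 in all and at most 12, crops included, and the job is handed in when it is done.

Besides the shell and the picture viewer there is one more tool, called after "Request:" in YAML: its name, and indented under it one key for each argument. arm_command: Moves the arm, as the interface text tells. Its arguments: {"type":"object","properties":{"steps":{"type":"string"}},"required":["steps"]}

```bash
mkdir -p pics; cat > h.py <<'E'
import numpy as np, cv2
from workcell import arm
def cap(n,save=None):
    d=arm.capture(n); 
    if save: cv2.imwrite('pics/'+save,d['frame'][:,:,::-1])
    return d
def F(d): return 210/np.tan(np.radians(d['fov_y'])/2)
def ray(d,u,v):
    r=np.array(d['rotation']).reshape(3,3)@np.array([(u-d['cx'])/F(d),(v-d['cy'])/F(d),1]); return np.array(d['origin']),r/np.linalg.norm(r)
def plane(d,u,v,z):
    o,r=ray(d,u,v); return o+r*(z-o[2])/r[2]
def proj(d,p):
    c=np.array(d['rotation']).reshape(3,3).T@(np.array(p)-d['origin']); return c[:2]/c[2]*F(d)+[d['cx'],d['cy']]
def tri(d1,p1,d2,p2):
    o1,r1=ray(d1,*p1);o2,r2=ray(d2,*p2)
    s=np.linalg.lstsq(np.c_[r1,-r2],o2-o1,rcond=None)[0]; a,b=o1+s[0]*r1,o2+s[1]*r2
    return (a+b)/2,np.linalg.norm(a-b)
E
python3 - <<'E'
from h import *
import pickle
for n in ('scene','side','wrist'):
    d=cap(n,n+'0.png'); pickle.dump(d,open(n+'0.pkl','wb')); print(n,d['fov_y'],d['cx'],d['cy'],np.round(d['origin']),np.round(d['rotation'],3).tolist())
s=arm.state();print(s)
a=[cv2.imread('pics/%s0.png'%n) for n in('scene','side')]
E
```

```text
scene 43.68206188625426 279.4303924247957 204.1351191431259 [1101.  766.  875.] [-0.145, 0.3, 0.857, -0.394]
side 53.4078392979238 277.7564727988301 209.24836434778115 [354. 883. 914.] [0.032, -0.097, 0.915, -0.391]
wrist 62.07430292747709 271.4913307388648 207.37533819002 [ 267. -624.  384.] [0.115, 0.791, -0.595, -0.087]
{'t': 0.15, 'q': array([ 1.14152908,  0.42661061,  0.07386276,  1.6064355 , -0.03411018,
        1.11083113, -0.06711644]), 'joint_velocities': array([ 0.00303624, -0.0018597 , -0.00083436, -0.00052416, -0.00177177,
        0.00066752, -0.00067059]), 'effort': array([ 5.47619333e-03, -9.36277556e+01,  3.67050514e+00, -4.54426682e+01,
       -4.85782453e-02,  1.78965001e-02,  2.45234821e-05]), 'position': array([ 186.27066173, -648.43291966,  204.93263708]), 'tcp_rot': array([ 0.09849824, -0.09864178,  0.70055802, -0.69984738]), 'ft_force': array([0.64352409, 0.41102435, 0.0734857 ]), 'moment': array([ 0.00768643, -0.01456207, -0.02696463]), 'finger_gap': 93.85707863271507}
```

View images.

```bash
python3 - <<'E'
s=open('h.py').read()
s=s.replace("    if save:","    w,x,y,z=d['rotation']; from scipy.spatial.transform import Rotation as R; d['rotation']=R.from_quat([x,y,z,w]).as_matrix()\n    if save:")
open('h.py','w').write(s)
E
python3 - <<'E'
import pickle
from scipy.spatial.transform import Rotation as R
for n in ('scene','side','wrist'):
    d=pickle.load(open(n+'0.pkl','rb')); w,x,y,z=d['rotation']; d['rotation']=R.from_quat([x,y,z,w]).as_matrix(); pickle.dump(d,open(n+'0.pkl','wb'));print([k for k in d])
E
```

```text
['frame', 'fov_y', 'cx', 'cy', 'origin', 'rotation']
['frame', 'fov_y', 'cx', 'cy', 'origin', 'rotation']
['frame', 'fov_y', 'cx', 'cy', 'origin', 'rotation']
```

View pics/scene0.png

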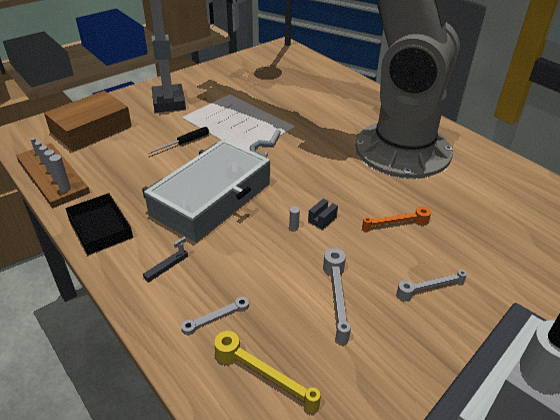

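View pics/side0.png

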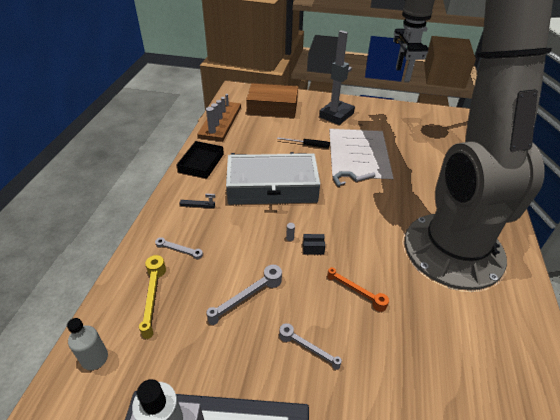

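Candidates for the lever, as side-view pixels: the big grey lever (272,273)–(212,313), the small grey lever (286,330)–(337,362), the equal-ended link (160,242)–(197,253), yellow (155,265) and orange (380,298). By the description I choose the big grey one. Next is a close crop to check it, plus the fixture.

```bash
python3 - <<'E'
from h import *
import pickle
sc,si=[pickle.load(open(n+'0.pkl','rb')) for n in('scene','side')]
def crop(d,u,v,w,h,k): return cv2.resize(d['frame'][v:v+h,u:u+w,::-1],None,fx=k,fy=k,interpolation=cv2.INTER_CUBIC)
a=crop(si,195,255,100,75,4);b=crop(si,220,145,100,75,4)
c=crop(sc,300,240,100,100,4)[:, :];e=crop(sc,140,130,140,115,4)
top=np.hstack([a,b]); 
c2=cv2.resize(crop(sc,290,240,100,75,4),(400,300)) ; e2=cv2.resize(crop(sc,140,135,140,105,1),(400,300),interpolation=cv2.INTER_CUBIC)
cv2.imwrite('pics/crop1.png',np.vstack([top,np.hstack([crop(sc,290,245,100,75,4) if 0 else cv2.resize(sc['frame'][240:345,290:430,::-1],(400,300),interpolation=cv2.INTER_CUBIC),e2])]))
print('lever',tri(sc,(335,259),si,(273,271)),tri(sc,(343,326),si,(211,312)))
print('handle',tri(sc,(243,190),si,(274,190)))
E
```

```text
lever (array([489.90615359, 218.01216055,  32.88803476]), np.float64(9.59426351934598)) (array([608.39585032, 368.35253939,  38.97875529]), np.float64(2.127226355316388))
handle (array([544.03553812, -49.9176939 ,  81.98220059]), np.float64(2.0933747125689655))
```

View pics/crop1.png

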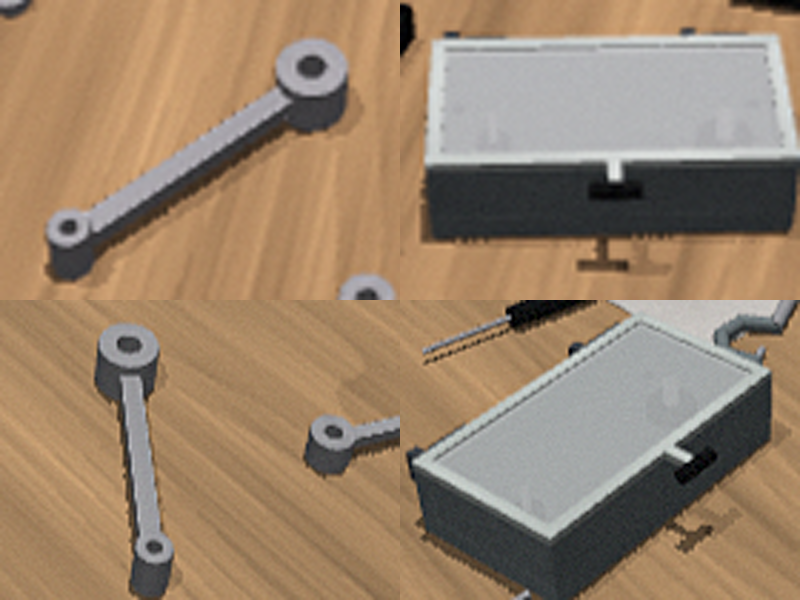

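```bash
python3 - <<'E'
from h import *
import pickle
sc,si=[pickle.load(open(n+'0.pkl','rb')) for n in('scene','side')]
P={'bigbore40':((335.2,255.4),(272.75,271.5),40),'smallbore40':((343.6,326.5),(212.2,311.8),40),'handle74':((243.6,192.4),(273.75,192.5),74),
'++':((191.8,217.25),(226.75,185.75),74),'-+':((269.5,160.2),(319.75,184.5),74),'+-':((144.5,192),(228,154.5),74),'--':((223,142),(314.5,154),74)}
for k,(a,b,z) in P.items():
    t=tri(sc,a,si,b); print(k,t[0].round(1),t[1].round(1),plane(sc,*a,z).round(1)[:2],plane(si,*b,z).round(1)[:2])
E
```

```text
bigbore40 [489.1 219.6  39.6] 1.2 [489.7 220.6] [489.  219.2]
smallbore40 [606.4 367.3  36.6] 0.5 [608.5 369.2] [605.4 369. ]
handle74 [544.  -47.4  75.2] 0.5 [543.3 -48.2] [544.3 -49. ]
++ [691.  -44.6  77. ] 0.6 [689.3 -48. ] [692.1 -47.4]
-+ [ 412.5 -114.2   75.8] 1.7 [ 411.6 -114.8] [ 412.6 -117.6]
+- [ 732.  -194.1   78.5] 3.9 [ 730.7 -196.4] [ 734.6 -203.1]
-- [ 451.6 -274.5   67.5] 7.6 [ 459.5 -260. ] [ 451. -272.]
```

```bash
cat >> h.py <<'E'
from scipy.spatial.transform import Rotation as R
def Rt():
    w,x,y,z=arm.state()['tcp_rot']; return R.from_quat([x,y,z,w]).as_matrix()
def yaws(): # jaw axis yaw deg, and tilt of pointing axis
    M=Rt(); return np.degrees(np.arctan2(M[1,2],M[0,2])), M.round(3)
E
python3 - <<'E'
from h import *
import pickle
sc,si=[pickle.load(open(n+'0.pkl','rb')) for n in('scene','side')]
print(yaws())
print('stand',plane(si,337,115,10),plane(sc,168,100,10),tri(sc,(160,40),si,(341,35)))
print('micrometer',plane(si,340,180,5),'plug',plane(si,290,232,25))
E
```

```text
(np.float64(-73.9738536247861), array([[-0.961, -0.   ,  0.276],
       [-0.276,  0.001, -0.961],
       [ 0.   , -1.   , -0.001]]))
stand [ 405.86857902 -648.7311319    10.        ] [ 411.42029456 -659.72634559   10.        ] (array([ 435.48660651, -610.25195522,  294.02867588]), np.float64(102.55336019187375))
micrometer [ 353.01430584 -238.76369701    5.        ] plug [472.7116351   56.06186836  25.        ]
```

Request:
arm_command:
  steps: "10 55 5 0 0 8 0; 15 55 5 0 0 8 0; 25 55 5 0 0 8 0; 30 55 5 0 0 8 0; 38 48 0 0 0 8 0; 40 45 0 0 0 8 0; 40 45 0 0 0 8 0; 40 45 0 0 0 8 0; 40 45 0 0 0 8 0; 35 50 0 0 0 8 0"

```text
t: 1.4
position: [500.3, -149.6, 225.5]
tcp_rot: [0.527, -0.527, 0.472, -0.472]
ft_force: [0.9, -1.8, 0.0]
finger_gap: 93.9
```

Request:
arm_command:
  steps: "30 50 0 0 0 8 0; 15 52 -20 0 0 0 0; 0 0 -20 0 0 0 0; 0 0 0 0 0 0 0; 0 0 0 0 0 0 0"

```text
t: 2.02
position: [544.3, -49.7, 186.0]
tcp_rot: [-0.557, 0.557, -0.435, 0.436]
ft_force: [-0.3, 0.7, -0.3]
finger_gap: 94.0
```

```bash
python3 - <<'E'
from h import *
s=arm.state();print(s['t'],s['position'],yaws(),s['q'].round(2))
cap('wrist','w1.png')
E
```

```text
2.025 [544.32824993 -49.74476878 186.04613516] (np.float64(13.964211659706354), array([[ 0.241,  0.   ,  0.97 ],
       [-0.97 , -0.   ,  0.241],
       [ 0.   , -1.   ,  0.   ]])) [ 0.43  0.28 -0.55  1.89  0.17  1.02  0.06]
```

View pics/w1.png

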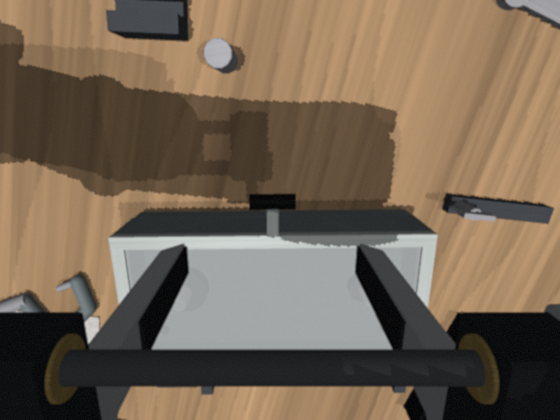

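The wrist view shows the handle bar at (272,202). The cover's front edge runs from (111,237) to (436,236), so the jaw axis is parallel to it.

```bash
python3 - <<'E'
from h import *
d=cap('wrist')
f=d['frame'].astype(int)
m=(f[190:215,230:320].max(2)<40); ys,xs=np.nonzero(m); u,v=xs.mean()+230,ys.mean()+190; print(u,v,np.ptp(xs),np.ptp(ys))
h=plane(d,u,v,76); print('handle',h)
l,r=plane(d,111,237,74),plane(d,436,236,74); e=r-l; print(l,r,np.linalg.norm(e),np.degrees(np.arctan2(e[1],e[0])))
E
```

```text
271.6110325318246 201.26591230551628 45 15
handle [544.63545781 -46.09932165  76.        ]
[ 413.56412101 -113.40924087   74.        ] [695.09377405 -42.49410904  74.        ] 290.3237872836964 14.138237228275246
```

Request:
arm_command:
  steps: "0 2 -30 0 0 0 0; 0 0 -30 0 0 0 0; 0 0 -30 0 0 0 0; 0 0 -20 0 0 0 0; 0 0 -15 0 0 0 0; 0 0 0 0 0 0 0.3; 0 0 0 0 0 0 0.5; 0 0 0 0 0 0 0.7; 0 0 0 0 0 0 0.8; 0 0 0 0 0 0 0.8"

```text
t: 3.38
position: [544.3, -47.1, 60.7]
tcp_rot: [0.557, -0.557, 0.435, -0.435]
ft_force: [-0.3, 0.3, -0.3]
finger_gap: 47.5
```

```bash
python3 - <<'E'
from h import *
s=arm.state();print(s['t'],s['position'],s['ft_force'],s['moment'],s['finger_gap'])
th=np.radians(14.1); Y=np.array([-np.sin(th),np.cos(th)])
p=None
for a in np.r_[np.linspace(0,1.95,24)]:
    c=np.array([190*np.cos(a)-4*np.sin(a),190*np.sin(a)+4*np.cos(a)])
    if p is not None: q=c-p; print(round(a,2),*(Y*q[0]).round(1),q[1].round(1))
    p=c
E
```

```text
3.375 [544.34407338 -47.06408111  60.70460291] [-0.30632283  0.26321229 -0.31844706] [-0.003307   -0.10299258 -0.00229115] 47.547347434627085
0.08 0.2 -1.0 16.1
0.17 0.6 -2.3 15.9
0.25 0.9 -3.6 15.7
0.34 1.2 -4.9 15.3
0.42 1.5 -6.1 14.8
0.51 1.8 -7.3 14.2
0.59 2.1 -8.5 13.5
0.68 2.4 -9.5 12.8
0.76 2.7 -10.6 11.9
0.85 2.9 -11.5 10.9
0.93 3.1 -12.3 9.9
1.02 3.3 -13.1 8.8
1.1 3.5 -13.8 7.6
1.19 3.6 -14.4 6.3
1.27 3.7 -14.8 5.1
1.36 3.8 -15.2 3.8
1.44 3.9 -15.4 2.4
1.53 3.9 -15.6 1.1
1.61 3.9 -15.6 -0.3
1.7 3.9 -15.5 -1.7
1.78 3.9 -15.3 -3.0
1.87 3.8 -15.0 -4.3
1.95 3.7 -14.6 -5.6
```

Fingers still closing.

Request:
arm_command:
  steps: "0 0 0 0 0 0 0.9; 0 0 0 0 0 0 0.9; 0 0 0 0 0 0 0.9; 0 0 0 0 0 0 0.9"

```text
t: 3.88
position: [544.3, -47.1, 60.5]
tcp_rot: [-0.557, 0.557, -0.435, 0.435]
ft_force: [-0.5, -0.3, 4.3]
finger_gap: 39.7
```

Request:
arm_command:
  steps: "0 0 4 0 0 0 1; 0 -0.5 8 0 0 0 1; 0.5 -1 12 0 0 0 1; 0.5 -2 15.8 0 0 0 1; 0.9 -3.6 15.7 0 0 0 1; 1.2 -4.9 15.3 0 0 0 1; 1.5 -6.1 14.8 0 0 0 1"

```text
t: 4.75
position: [549.2, -66.1, 147.3]
tcp_rot: [0.557, -0.557, 0.435, -0.436]
ft_force: [7.4, -7.5, -8.1]
finger_gap: 39.3
```

```bash
python3 - <<'E'
from h import *
s=arm.state();print(s['t'],s['position'],s['ft_force'],s['moment'],s['finger_gap'])
cap('side','s1.png')
E
```

```text
4.75 [549.1956313  -66.14786359 147.30723494] [ 7.41699351 -7.54626055 -8.07495301] [-1.57404157 -1.89251136  0.05243561] 39.33238425871947
```

View pics/s1.png

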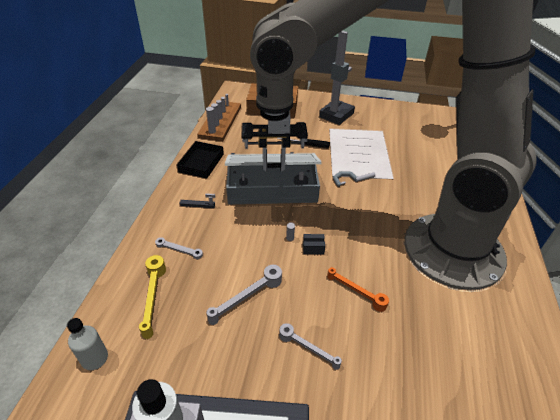

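Request:
arm_command:
  steps: "2.5 -10 13.5 0 0 0 1; 2.7 -11 13 0 0 0 1; 2.7 -10.6 11.9 0 0 0 1; 2.9 -11.5 10.9 0 0 0 1; 3.1 -12.3 9.9 0 0 0 1; 3.3 -13.1 8.8 0 0 0 1"

```text
t: 5.55
position: [566.3, -132.2, 215.7]
tcp_rot: [0.558, -0.557, 0.435, -0.435]
ft_force: [2.3, 5.2, 3.2]
finger_gap: 39.9
```

```bash
cat > st.py <<'E'
from h import *
s=arm.state();print(s['t'],s['position'],s['ft_force'],s['moment'],s['finger_gap'])
th=np.radians(14.1); Y=np.array([-np.sin(th),np.cos(th)]);X=np.array([Y[1],-Y[0]])
d=s['position']-[544.3,-47.1,60.5]
a=np.linspace(0,2,2001);y=190*np.cos(a)-4*np.sin(a)-190;z=190*np.sin(a)+4*np.cos(a)-4
dy=d[:2]@Y; e=np.hypot(y-dy,z-d[2]); i=e.argmin(); print('angle',a[i],'off arc dY,dz',dy-y[i],d[2]-z[i],'dX',d[:2]@X,'F X,Y',s['ft_force'][:2]@X,s['ft_force'][:2]@Y)
E
python3 st.py
```

```text
5.55 [ 566.34005544 -132.24195461  215.71751314] [2.27089735 5.24773591 3.16970078] [ 1.43210981 -0.5646819   0.04395222] 39.89661604603685
angle 0.98 off arc dY,dz -0.45838186957938376 -0.8050774399765999 dX 0.6341747128701557 F X,Y 3.4809070367042145 4.536407515603976
```

Forces are small and the tool is on the arc. Continuing.

Request:
arm_command:
  steps: "3.2 -13 9.5 0 0 0 1; 3.5 -13.6 8 0 0 0 1; 3.6 -14.4 6.5 0 0 0 1; 3.7 -14.8 5.2 0 0 0 1; 3.8 -15.2 3.8 0 0 0 1; 3.9 -15.4 2.4 0 0 0 1"

```text
t: 6.3
position: [588.7, -219.1, 249.1]
tcp_rot: [0.559, -0.557, 0.435, -0.435]
ft_force: [16.8, 4.7, -22.1]
finger_gap: 40.0
```

```bash
python3 st.py
```

```text
6.3 [ 588.74442055 -219.08759043  249.13137795] [ 16.8117362    4.74667354 -22.09157654] [ 1.06092707e+00 -3.89571987e+00  2.55281673e-03] 39.99985994443482
angle 1.486 off arc dY,dz 0.2603476062041352 2.9752793848912518 dX 1.2066408583463222 F X,Y 17.461593395409526 0.5080745209882188
```

Request:
arm_command:
  steps: "4.5 -10 -2 0 0 0 1; 4.5 -10 -1 0 0 0 1; 3.5 -12 -0.5 0 0 0 1"

```text
t: 6.68
position: [598.0, -253.8, 247.3]
tcp_rot: [-0.556, 0.558, -0.436, 0.435]
ft_force: [-13.6, -3.5, 7.9]
finger_gap: 39.5
```

```bash
python3 st.py
```

```text
6.675 [ 597.99919138 -253.7717435   247.28908209] [-13.62395585  -3.47612555   7.9198502 ] [-0.62589629  3.27533269  0.0483717 ] 39.53731642396766
angle 1.672 off arc dY,dz -0.35164566095286887 2.165383340863883 dX 1.7330037322435852 F X,Y -14.060329888495623 -0.0523967284744278
```

Request:
arm_command:
  steps: "1.3 -8.5 -1.1 0 0 0 1; 2.1 -8 -1.4 0 0 0 1; 2 -8 -1.7 0 0 0 1; 2 -8 -2 0 0 0 1; 1.5 -6 -1.9 0 0 0 1"

```text
t: 7.3
position: [607.8, -291.6, 238.5]
tcp_rot: [-0.557, 0.558, -0.436, 0.435]
ft_force: [-6.7, -1.9, 4.5]
finger_gap: 39.5
```

```bash
python3 st.py
```

```text
7.3 [ 607.75580414 -291.57838073  238.49753078] [-6.746199   -1.91401972  4.53213487] [-0.33075651  1.37004115  0.05568205] 39.48174653974655
angle 1.881 off arc dY,dz -0.7644475768506993 2.286971765615533 dX 1.9854050375477996 F X,Y -7.009233553682663 -0.21287881885252943
```

Nearly there; small steps until contact with the stop.

Request:
arm_command:
  steps: "0.9 -4 -1.7 0 0 0 1; 0.7 -3 -1.2 0 0 0 1; 0.7 -3 -1.3 0 0 0 1; 0.3 -1.5 -0.6 0 0 0 1; 0.2 -1 -0.4 0 0 0 1; 0 0 0 0 0 0 1"

```text
t: 8.05
position: [611.0, -303.9, 233.7]
tcp_rot: [-0.557, 0.558, -0.436, 0.435]
ft_force: [-3.1, -2.5, 4.9]
finger_gap: 39.5
```

```bash
python3 st.py
```

```text
8.05 [ 610.97616952 -303.93528586  233.67508289] [-3.1464367  -2.50803636  4.91528607] [-0.46258775  0.97407706  0.06588626] 39.47540139306183
angle 1.952 off arc dY,dz -0.9405803916182549 2.3019107033927355 dX 2.098419709322103 F X,Y -3.662636208962822 -1.6659550693361058
```

Request:
arm_command:
  steps: "0.2 -1 -0.4 0 0 0 1; 0.2 -1 -0.4 0 0 0 1; 0.2 -1 -0.4 0 0 0 1; 0 0 0 0 0 0 1"

```text
t: 8.55
position: [611.5, -306.1, 232.7]
tcp_rot: [-0.557, 0.558, -0.436, 0.435]
ft_force: [-7.3, 1.2, 9.7]
finger_gap: 40.0
```

```bash
python3 st.py
```

```text
8.55 [ 611.52449578 -306.0633255   232.73515081] [-7.33921432  1.23780223  9.68268236] [0.50282139 1.77634373 0.04065639] 39.994772086689814
angle 1.964 off arc dY,dz -1.0450160343507946 2.2673490107475516 dX 2.1118036050621747 F X,Y -6.8165513748344795 2.9884525268691253
```

Request:
arm_command:
  steps: "0 0 0 0 0 0 0.45; 0 0 0 0 0 0 0.2; 0 0 0 0 0 0 0.1; 0 0 0 0 0 0 0.1; 0 0 0 0 0 0 0.1; 0 0 10 0 0 0 0.1; 0 0 30 0 0 0 0.1; 0 0 40 0 0 0 0.1; 0 30 30 0 0 0 0.1; 0 60 0 0 0 0 0.1"

```text
t: 9.8
position: [613.2, -217.3, 344.4]
tcp_rot: [0.557, -0.556, 0.435, -0.438]
ft_force: [0.5, 1.0, -0.7]
finger_gap: 84.7
```

```bash
python3 - <<'E'
from h import *
s=arm.state();print(s['t'],s['position'],s['ft_force'],s['finger_gap'],s['q'].round(2))
a=cap('side')['frame'];b=cap('scene')['frame']
c=[cv2.resize(x[...,::-1],(400,400),interpolation=cv2.INTER_CUBIC) for x in (a[60:260,180:380],b[40:240,110:310])]
cv2.imwrite('pics/c2.png',np.hstack(c))
E
```

```text
9.8 [ 613.16826783 -217.27877345  344.41306201] [ 0.45515889  1.00493092 -0.7119544 ] 84.65344431513783 [ 0.59  0.34 -0.47  1.46  0.15  1.38  0.36]
```

View pics/c2.png

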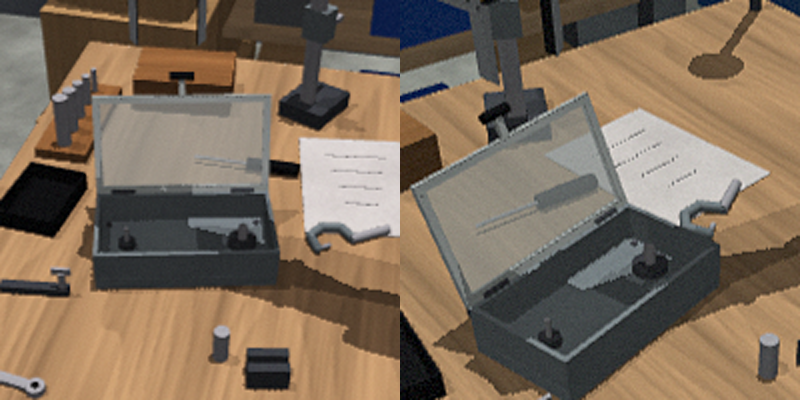

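Request:
arm_command:
  steps: "-10 50 0 0 0 -5.5 0; -10 55 0 0 0 -5.5 0; -10 55 0 0 0 -5.5 0; -10 55 -5 0 0 -5.5 0; -10 55 -15 0 0 -5.5 0; -10 55 -25 0 0 -5 0; -10 55 -30 0 0 -5 0; -10 55 -35 0 0 -5 0; -7 48 -30 0 0 -5 0; 0 0 0 0 0 -5 0"

```text
t: 11.15
position: [523.8, 267.0, 202.0]
tcp_rot: [0.307, -0.309, 0.637, -0.636]
ft_force: [-0.4, -0.7, 0.0]
finger_gap: 93.6
```

Request:
arm_command:
  steps: "0 0 0 0 0 0 0; 0 0 0 0 0 0 0; 0 0 0 0 0 0 0"

```text
t: 11.52
position: [526.7, 262.7, 204.3]
tcp_rot: [-0.308, 0.307, -0.637, 0.637]
ft_force: [-0.3, -0.1, 0.1]
finger_gap: 94.2
```

```bash
python3 - <<'E'
from h import *
s=arm.state();print(s['t'],s['position'],yaws()[0],s['q'].round(2))
d=cap('wrist','w2.png')
a=cap('side');b=cap('scene')
pb=tri(b,(234.5,161.5),a,(301.5,174));ps=tri(b,(183.5,200),a,(242.5,174.5))
print(pb,ps, (ps[0]-pb[0]), np.degrees(np.arctan2(*(ps[0]-pb[0])[1::-1])))
for dd,p in((b,(234.5,161.5)),(a,(301.5,174)),(b,(183.5,200)),(a,(242.5,174.5))): print(plane(dd,*p,60))
for D,o,n in((a,(220,140),'a'),(b,(160,120),'b')): print()
c=[cv2.resize(x[...,::-1],(400,300),interpolation=cv2.INTER_CUBIC) for x in (a['frame'][145:220,225:325],b['frame'][140:230,160:280])]
w=cv2.resize(d['frame'][...,::-1],(400,300))
cv2.imwrite('pics/c3.png',np.vstack([np.hstack(c),np.hstack([w,w*0])]))
E
```

```text
11.525 [526.67794769 262.65554148 204.25316106] -38.4724457706238 [-0.1   0.34 -0.58  1.78  0.21  1.08 -1.43]
(array([ 478.67443957, -177.4316299 ,   60.46864677]), np.float64(5.917937367503768)) (array([ 664.60617101, -128.62838425,   59.4170838 ]), np.float64(0.10230659762444733)) [185.93173144  48.80324565  -1.05156298] 14.707198631734778
[ 476.41260133 -182.51177496   60.        ]
[ 478.55560783 -173.31248679   60.        ]
[ 664.89466055 -128.06441576   60.        ]
[ 664.38357209 -127.85990133   60.        ]
```

View pics/c3.png

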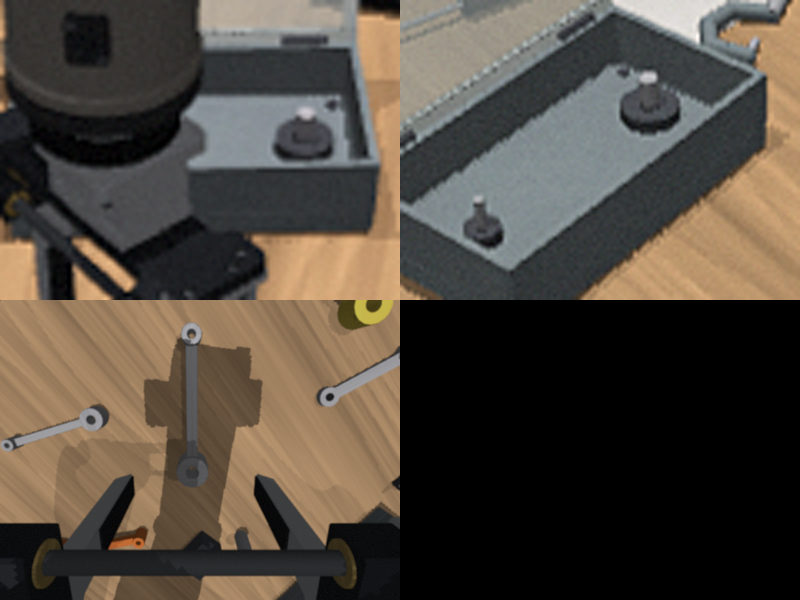

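```bash
python3 - <<'E'
from h import *
import pickle
d=cap('wrist'); a=cap('side'); b=cap('scene')
t=tri(b,(234.4,162.8),a,(301.25,173.25));print(t,plane(b,234.4,162.8,60),plane(a,301.25,173.25,60))
def bore(u,v,r):
    g=cv2.cvtColor(d['frame'],cv2.COLOR_RGB2GRAY)[v-r:v+r,u-r:u+r]; 
    return cv2.resize(g,(300,300),interpolation=cv2.INTER_CUBIC)
cv2.imwrite('pics/c4.png',np.hstack([bore(269,241,25),bore(268,47,25)]))
B,S=plane(d,269,241,40),plane(d,267.5,46,40);e=S-B;print(B,S,np.linalg.norm(e),np.degrees(np.arctan2(e[1],e[0])))
E
```

```text
(array([ 480.02845302, -177.67055529,   59.79555159]), np.float64(0.5781194806588833)) [ 479.99742904 -177.87519783   60.        ] [ 479.98164389 -176.95723896   60.        ]
[490.45671777 221.80993024  40.        ] [607.13503302 370.24471721  40.        ] 188.80337717765454 51.83060781368669
```

View pics/c4.png

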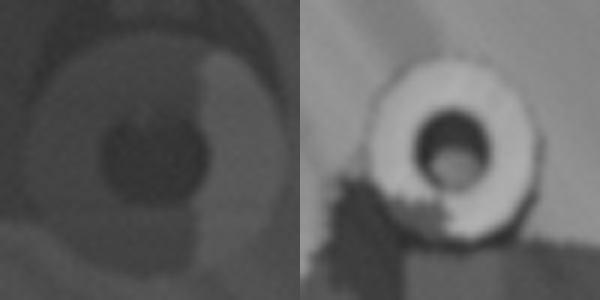

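Request:
arm_command:
  steps: "0 4 -40 0 0 0.3 0; 0 0 -40 0 0 0 0; 0 0 -40 0 0 0 0; 0 0 -35 0 0 0 0; 0 0 -20 0 0 0 0; 0 0 -15 0 0 0 0; 0 0 -6 0 0 0 0; 0 0 0 0 0 0 0; 0 0 0 0 0 0 0"

```text
t: 12.95
position: [526.7, 267.5, 8.6]
tcp_rot: [0.309, -0.309, 0.636, -0.636]
ft_force: [0.4, 0.9, 0.0]
finger_gap: 93.9
```

Request:
arm_command:
  steps: "0 -0.8 -4 0 0 0 0; 0 0 0 0 0 0 0.5; 0 0 0 0 0 0 0.6; 0 0 0 0 0 0 0.7; 0 0 0 0 0 0 0.75; 0 0 0 0 0 0 0.8; 0 0 0 0 0 0 0.9; 0 0 0 0 0 0 1; 0 0 0 0 0 0 1; 0 0 0 0 0 0 1"

```text
t: 14.2
position: [526.2, 266.5, 3.7]
tcp_rot: [0.309, -0.309, 0.636, -0.636]
ft_force: [-1.7, 0.5, 0.5]
finger_gap: 15.5
```

Request:
arm_command:
  steps: "0 0 0 0 0 0 1; 0 0 0 0 0 0 1; 0 0 0 0 0 0 1; 0 0 0 0 0 0 1; 0 0 0 0 0 0 1"

```text
t: 14.82
position: [526.1, 266.5, 3.7]
tcp_rot: [0.309, -0.309, 0.636, -0.636]
ft_force: [0.5, 0.3, 0.2]
finger_gap: 15.7
```

Request:
arm_command:
  steps: "0 0 5 0 0 0 1; 0 0 10 0 0 0 1; 0 0 20 0 0 0 1; 0 0 25 0 0 0 1; 0 0 30 0 0 0 1; 0 0 30 0 0 0 1; 0 0 30 0 0 0 1; 0 0 15 0 0 0 1; 0 0 0 0 0 0 1; 0 0 0 0 0 0 1"

```text
t: 16.08
position: [525.7, 266.1, 167.8]
tcp_rot: [-0.309, 0.31, -0.636, 0.636]
ft_force: [0.1, -0.3, -5.9]
finger_gap: 15.6
```

```bash
python3 - <<'E'
from h import *
s=arm.state();print(s['t'],s['position'],s['ft_force'],s['moment'],yaws()[0])
d=cap('wrist');a=cap('side');b=cap('scene')
bz=s['position'][2]-3.7+40
B=np.array([490.2,220.2,bz]);S=np.array([607,368.5,bz])
pb=[proj(D,B) for D in(d,a,b)];ps=[proj(D,S) for D in(d,a,b)];print(pb,ps)
o=[]
for D,P in zip((d,a,b),zip(pb,ps)):
    k=(D['frame'][...,::-1]).copy(); cx,cy=(P[0]+P[1])/2; x0,y0=int(max(0,min(560-200,cx-100))),int(max(0,min(420-220,cy-110))); print(x0,y0)
    o.append(cv2.resize(k[y0:y0+220,x0:x0+200],(400,440)) if D is d else cv2.resize(k[int(cy)-55:int(cy)+55,int(cx)-50:int(cx)+50],(400,440),interpolation=cv2.INTER_CUBIC)); 
cv2.imwrite('pics/c5.png',np.hstack(o[1:]))
E
```

```text
16.075 [525.69191925 266.06632951 167.76761746] [ 0.126324   -0.32011862 -5.88302506] [-0.06947378 -0.03036162 -0.07305313] -38.17166919319358
[array([272.53651595, 396.23396983]), array([272.83642905, 228.47839821]), array([341.56741037, 198.32544609])] [array([273.68407862, -32.15351731]), array([204.58711298, 268.95901609]), array([352.63427503, 267.98552379])]
173 72
138 138
247 123
```

View pics/c5.png

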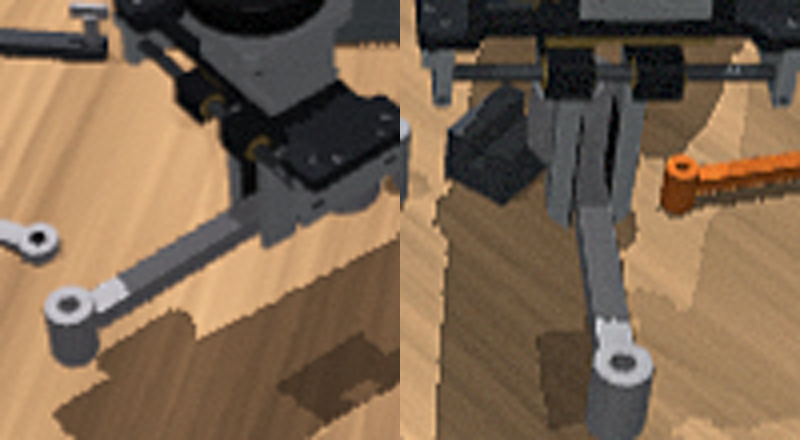

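Request:
arm_command:
  steps: "1 -15 0 0 0 -1.5 1; 1 -30 0 0 0 -3 1; 1 -42 0 0 0 -4 1; 1 -45 0 0 0 -4.2 1; 1 -45 0 0 0 -4.2 1; 1 -45 0 0 0 -4.2 1; 1 -45 0 0 0 -4.2 1; 1 -45 0 0 0 -4.2 1; 1 -42 0 0 0 -3.5 1; 1 -35 0 0 0 -2.4 1"

```text
t: 17.48
position: [535.4, -125.2, 168.5]
tcp_rot: [-0.099, 0.1, -0.7, 0.7]
ft_force: [1.5, 0.3, -4.9]
finger_gap: 15.9
```

Request:
arm_command:
  steps: "1 -22 0 0 0 -1.5 1; 0 -12 0 0 0 0 1; 0 -5 0 0 0 0 1; 0 0 0 0 0 0 1; 0 0 0 0 0 0 1; 0 0 0 0 0 0 1"

```text
t: 18.23
position: [537.3, -160.8, 168.7]
tcp_rot: [0.092, -0.092, 0.701, -0.701]
ft_force: [0.1, 0.1, -5.0]
finger_gap: 15.9
```

```bash
python3 - <<'E'
from h import *
s=arm.state();print(s['t'],s['position'],s['ft_force'],s['moment'],yaws())
E
```

```text
18.225 [ 537.29146181 -160.80533352  168.74545631] [ 0.08054515  0.10049042 -4.99653888] [ 0.00957236 -0.00997156 -0.04002762] (np.float64(-75.01046999723582), array([[-0.966,  0.   ,  0.259],
       [-0.259,  0.   , -0.966],
       [-0.   , -1.   , -0.   ]]))
```

Now lower 55 mm with a small xy correction, then check.

Request:
arm_command:
  steps: "-0.5 -1 -12 0 0 0 1; 0 0 -15 0 0 0 1; 0 0 -14 0 0 0 1; 0 0 -9 0 0 0 1; 0 0 -4 0 0 0 1; 0 0 0 0 0 0 1; 0 0 0 0 0 0 1; 0 0 0 0 0 0 1"

```text
t: 19.23
position: [536.9, -162.6, 115.1]
tcp_rot: [-0.092, 0.092, -0.701, 0.701]
ft_force: [-0.4, 0.4, -5.0]
finger_gap: 15.7
```

```bash
python3 - <<'E'
from h import *
s=arm.state();print(s['t'],s['position'],s['ft_force'],s['moment'],yaws()[0])
a=cap('side');b=cap('scene');w=cap('wrist','w6.png')
o=[]
for D,(x,y,W,H) in((a,(215,120,120,105)),(b,(140,100,160,140))):
    o.append(cv2.resize(D['frame'][y:y+H,x:x+W,::-1],(400,350),interpolation=cv2.INTER_CUBIC))
ww=w['frame'][...,::-1][150:420]
cv2.imwrite('pics/c6.png',np.vstack([np.hstack(o),np.hstack([cv2.resize(ww,(400,193)),np.zeros((193,400,3),np.uint8)])]))
z=s['position'][2]-3.7+40
for n,p in(('B',[480,-177.5,z]),('S',[664.6,-128.3,z])): print(n,z,proj(a,p),proj(b,p),proj(w,p))
E
```

```text
19.225 [ 536.92770589 -162.58311676  115.12198864] [-0.42772843  0.37801552 -5.00883274] [-0.02972503  0.0075039  -0.01235137] -75.07459405592964
B 151.42198863614036 [302.94218409 150.13659786] [232.93010595 133.47476013] [272.54254959 397.24200849]
S 151.42198863614036 [241.26540611 151.27808968] [179.35157634 169.44527024] [273.24986313 -38.24456158]
```

View pics/c6.png

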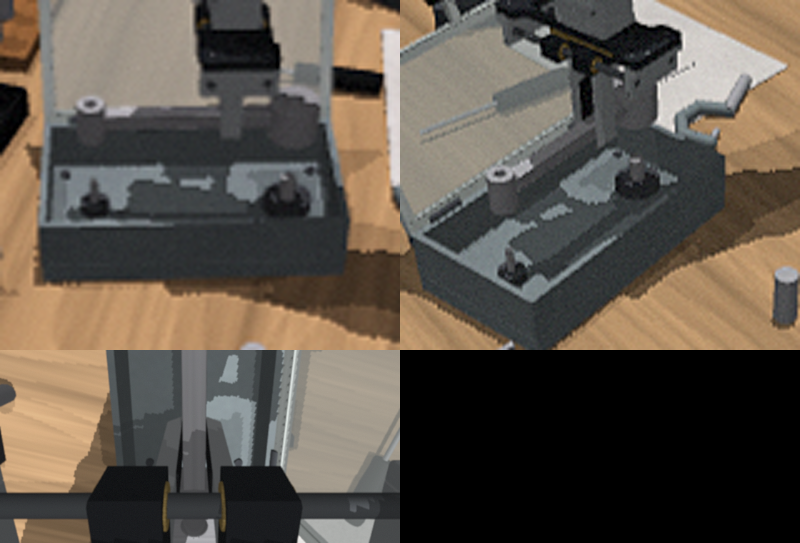

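```bash
python3 - <<'E'
from h import *
a=cap('side');b=cap('scene')
o=[]
for D,(x,y) in((a,(224,140)),(b,(165,160)),(a,(284,140)),(b,(215,125))):
    o.append(cv2.resize(D['frame'][y:y+50,x:x+40,::-1],(400,300) if 0 else (240,300),interpolation=cv2.INTER_CUBIC))
for k in range(4): o[k]=cv2.resize(o[k],(200*1+190,488)) if 0 else o[k]
cv2.imwrite('pics/c7.png',np.vstack([np.hstack(o[:2]),np.hstack(o[2:])]))
E
```

```text
(no output)
```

View pics/c7.png

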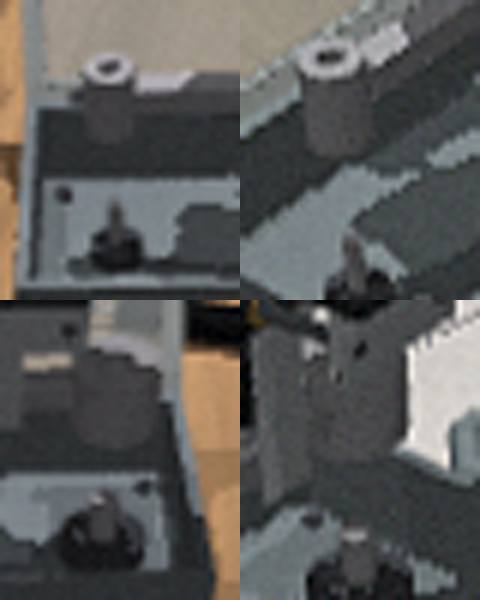

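```bash
python3 - <<'E'
from h import *
a=cap('side');b=cap('scene')
print('small bore',tri(b,(180,169.7),a,(241.8,151.2)))
print('thin',tri(b,(183.3,199.8),a,(243.2,174)),tri(b,(183.4,200),a,(242.5,174.5)))
for v in(162.8,163.5,164.2): print('thick',tri(b,(234.3,v),a,(301,173)))
for z in(111.4,130,151.4): print('pred boss centre',z,proj(a,[480,-177.5,z]),proj(b,[480,-177.5,z]))
E
```

```text
small bore (array([ 663.14035505, -128.5457127 ,  150.81774473]), np.float64(1.594357278969588))
thin (array([ 663.46299108, -132.27340274,   57.92680873]), np.float64(1.3281199999071416)) (array([ 664.69628229, -128.9583065 ,   59.19393949]), np.float64(0.1877170478821806))
thick (array([ 480.86354756, -177.02763785,   60.84827136]), np.float64(0.034601577726607116))
thick (array([ 481.02739704, -177.42259887,   59.4231878 ]), np.float64(1.6925923752436902))
thick (array([ 481.19434891, -177.80791228,   58.00433485]), np.float64(3.4226870275337133))
pred boss centre 111.4 [302.19122465 160.48025973] [233.62585687 146.65876273]
pred boss centre 130 [302.53628685 155.72739756] [233.30586277 140.59509399]
pred boss centre 151.4 [302.9417627  150.14240203] [232.93049569 133.48214529]
```

Request:
arm_command:
  steps: "0 0 -1.3 0 0 -0.35 1; 0 0 0 0 0 0 1; 0 0 0 0 0 0 1; 0 0 0 0 0 0 1; 0 0 0 0 0 0 1; 0 0 0 0 0 0 1"

```text
t: 20.32
position: [536.7, -162.5, 113.4]
tcp_rot: [0.09, -0.09, 0.701, -0.701]
ft_force: [-0.3, -1.2, -5.5]
finger_gap: 15.5
```

```bash
python3 - <<'E'
from h import *
s=arm.state();print(s['t'],s['position'],s['ft_force'],s['moment'],s['finger_gap'],yaws())
arm.finish_job()
E
```

```text
20.325 [ 536.71218761 -162.52290881  113.42656987] [-0.3379728  -1.23347302 -5.47317107] [ 0.00062844 -0.01865343  0.00433781] 15.477145037795509 (np.float64(-75.42323823311534), array([[-0.968,  0.   ,  0.252],
       [-0.252,  0.   , -0.968],
       [-0.   , -1.   , -0.   ]]))
the job is handed in; nothing more can be done
```

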